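Hold the lighted magnifier over the picture in the open textbook

TASK

Draw the hand magnifier out of its charging cradle, turn it so that the lens lies level, and hold it about 10 cm above the open textbook with the lens centred over the round picture. Keep the magnifier off the page and leave the mug, the pen pot and the stapler as they stand. Finish there, still holding the magnifier up in the gripper.

Things in the scene. Friction and masses are not known exactly. Their poses are not given: they have to be found in the camera images.
- magnifier: Hand magnifier, 0.15 kg, 228 mm long. Origin: centre of the handle's butt end; +x along the handle to the lens, y across, z normal to the lens. Black handle x = 0 to 120 mm, 26 mm wide (y), 18 mm thick (z); neck to 140 mm, 16 mm wide; round clear lens in a white rim, 90 mm across, 9 mm thick. Balances at x = 95 mm. Starts with its lowest 50 mm in the cradle; pinch it across y near x = 90 mm.
- lens (a point): Centre of the magnifier's lens, 183 mm from the butt end along the handle; axes as magnifier. At the start it is the highest part, about 160 mm above the desk.
- cradle: White charging cradle fixed to the desk: base plate 150 x 78 mm, 12 mm thick, origin under it; x the way the handle leans (roughly away from the robot), z up. Its sleeve, 41 mm wide, 78 mm high, has a pocket rising at 45 degrees to +x and +z, open only at its upper end, 50 mm deep along its axis, 1.5 mm of play round the handle. The magnifier sits in it by its weight alone, its handle at 45 degrees.
- pocket_floor (a point): Point on the floor of the cradle's pocket where the centre of the handle's butt end rests at the start, 31 mm above the desk; axes as cradle.
- handle_end (a point): Centre of the butt end of the magnifier's handle (the origin of magnifier).
- book: Open textbook lying fixed on the desk, 223 mm along x, 310 mm along y, pages 16 mm above the desk. Origin under its middle; the gutter runs along x, the right-hand page as the robot sees it is on the -y side, z up. A rectangular diagram is on the left page, the round picture on the right.
- picture (a point): Centre of the round printed picture (60 mm diameter) on the page's face, 25 mm along x and -75 mm along y from the book's origin; axes as book.
- mug: White mug with a handle, 80 mm diameter, 90 mm high, standing loose to one side; origin at the centre of its foot. To be left alone.
- pen_pot: Dark steel pen pot with three pens, 72 mm diameter, 170 mm high with the pens, standing loose; origin at the centre of its foot. To be left alone.
- stapler: Black desk stapler, 150 mm long (y), 36 mm wide, 48 mm high, loose; origin under its middle. To be left alone.
Not all that is in view belongs to the job. Leave any yellow look-alike of the magnifier alone.

How it is judged:
On the way:
1. the magnifier is drawn clear of the cradle's pocket and is held in the gripper (distance between handle_end and pocket_floor above 0.055 m and contact force between magnifier and the fingers above 1 N and contact force between magnifier and cradle below 0.2 N and height (world z) of handle_end above 0.05 m), for 0.1 s.
At the end, for the whole second after the job is handed in: Magnifier held still in the gripper, carried by nothing else: lens centre within 25 mm of the picture's centre in plan, 60 to 140 mm above the page, level within 0.2 rad (either face up), handle end over 50 mm up; mug, pen pot, stapler upright, within 30 mm of their places (horizontal distance between lens and picture below 0.025 m and z of lens in the frame of picture between 0.06 and 0.14 m and angle between the z axis of magnifier and the z axis of book, either way round below 0.2 rad and height (world z) of handle_end above 0.05 m and contact force between magnifier and the fingers above 1 N and contact force between magnifier and book below 0.1 N and contact force between magnifier and cradle below 0.1 N and contact force between magnifier and mug below 0.1 N and contact force between magnifier and pen_pot below 0.1 N and contact force between magnifier and stapler below 0.1 N and linear speed of magnifier below 0.03 m/s and distance of each of mug, pen_pot, stapler from where it was at the start of the episode below 0.03 m and angle between each of mug, pen_pot, stapler's own z axis and vertical below 0.2 rad); the arm keeps its last pose, push and grip.
It fails at once if the magnifier touches the book (contact force between magnifier and book above 1 N).
It fails at once if the mug, pen pot or stapler is shoved or knocked over (distance of any of mug, pen_pot, stapler from where it was at the start of the episode above 0.03 m or angle between any of mug, pen_pot, stapler's own z axis and vertical above 0.5 rad).
It also fails if it takes over 45 s, if anything falls off the work surface, if the arm or the gripper's body presses on something with over 40 N, if the wrist force passes 120 N, or if a joint passes its speed limit or range.

ROBOT

A 7-joint arm with a two-finger parallel gripper is mounted at the origin on the work surface. World frame = base frame: x ahead of the robot, y to its left, z up, the work surface at z = 0. Lengths are in m, angles in rad, forces in N, time in s.
With the tool pointing down it reaches from about 0.4 to 0.85 m from the base axis. Payload 4.5 kg.
Tool frame: the origin (TCP) lies midway between the tips of the shut fingers; the grasp point (between the pads) lies 19 mm behind it; z points along the fingers, y is the line along which they close (so a half turn about z gives the same grasp; the last joint's range is limited). The gripper opens to 88 mm and grips with 3 to 60 N. Pads are 18 mm wide; open, the fingers measure 123 mm over their backs; the gripper's body (75 mm by 187 mm) begins 45 mm behind the grasp point.
Start: joints at [-1.187, 0.689, -0.195, 1.565, 0.157, 0.902, -0.215], TCP at [0.214, 0.587, 0.239] pointing down, gripper open.
Joint ranges: [-3.01, 3.01], [-0.46, 2.08], [-1.47, 1.51], [0.13, 2.56], [-1, 4.14], [0.04, 2.09], [-2.66, 2.66]. Speed limits (rad/s): [2.57, 2.57, 3.14, 3.14, 3.14, 3.14, 3.14].

INTERFACE

Orientations are given as a unit quaternion [x, y, z, w].
In Python, from plant import r, eyes, finish_job gives the robot as it stands. The module is installed in compiled form; this text tells all that it offers.
- The arm moves only by the tool move_arm, never from a script. Its argument "motion" is a list of rows, each a list of 7 numbers: the shift along the tool's x, y, z in mm, then the turn, a rotation vector about the tool's x, y, z in degrees, then the closure, from 0 (fully open) to 1 (shut). A call has 1 to 5 rows; each row is the pose to reach, as a shift and turn from the pose commanded when the call began, along the tool's axes at that moment; what a row does not reach only later rows make up. A row lasts 1/8 s, in which the tool goes at most 62.5 mm and 10.7 degrees, less where a joint would pass 70% of its speed; a pose out of reach is approached as far as the arm can. A call with a gripper value outside its range is refused whole. The fingers move at their own pace and stop on an object; "newtons" is the grip in N (left out, the last holds). Time passes only in rows, so rows that repeat a pose let the fingers close. It gives the time, the measured TCP pose, the force, the opening and the grip force at its end, in the units of the state.
- r.get_state(): the state, without advancing time (a new reading comes with each control period).
- eyes.snapshot(name): name is "side" or "top" or "wrist"; returns a dict with "frame" (400x640x3 uint8, red, green, blue), "z_map" (400x640 float32, m along the optical axis (not along the pixel's ray), 0 where there is no reading), "intrinsics" (3x3 intrinsics, pixels), "world_to_cam" (4x4, takes a point from world to camera coordinates). Camera axes: x right, y down, z forward; pixel columns grow to the right and rows downward; lengths in m; the calibration is good to about 2 mm. The wrist camera is an equidistant fisheye: a pixel r from the principal point sees the ray r / f radians off the axis. A picture is of the moment at which its call begins.
- finish_job(): hands the job in; it is judged then, once.
The state is a dict: "clock": time; "q": joint angles; "qd": joint speeds; "joint_torque": joint torques, N m; "tool_pos": TCP position; "eef_rot": TCP orientation; "contact_force": force on the tool from outside, world axes, zero at the start; "moment": the same for the moment, N m; "opening": opening from 0.0 (shut) to 1.0 (fully open); "finger_force": force on a finger pad.
Only numpy, scipy, OpenCV 4.12 (cv2) and the standard library are available. Lean on these libraries where they do the work, as an engineer would, in place of code of your own. Each camera call takes 0.05 s, during which the arm holds its last target. There are 200 camera calls.

## Working session

There is one attempt and no reset: what is moved stays moved. The work goes in short steps, Python scripts to look and compute and a tool call to move; the robot and the scene stay as the last step left them, time stands still between calls to the robot, and variables do not carry over. Pictures are saved under pics/ and viewed, at most 10 in all, crops included, and the job is handed in when it is done.

Besides the shell and the picture viewer there is one more tool, called after "Emit:" in YAML: its name, and indented under it one key for each argument. move_arm: Moves the arm, as the interface text tells. Its arguments: {"type":"object","properties":{"motion":{"type":"array","items":{"type":"array","items":{"type":"number"}}},"newtons":{"type":"number"}},"required":["motion"]}

```bash
mkdir -p pics
cat > h.py <<'E'
import numpy as np, cv2
from plant import r, eyes, finish_job
from scipy.spatial.transform import Rotation as R
def snap(n,f):
    s=eyes.snapshot(n); cv2.imwrite('pics/'+f,s['frame'][:,:,::-1]); np.savez(f'{f}.npz',**s); return s
def pts(s):
    K=s['intrinsics'];z=s['z_map'];v,u=np.mgrid[:400,:640]
    c=np.stack([(u-K[0,2])/K[0,0]*z,(v-K[1,2])/K[1,1]*z,z],-1)
    T=np.linalg.inv(s['world_to_cam']); return c@T[:3,:3].T+T[:3,3]
E
python3 - <<'E'
from h import *
for n in('top','side'):
    s=snap(n,n+'1.png'); T=np.linalg.inv(s['world_to_cam']); print(n,T.round(3).tolist(),s['intrinsics'].round(1).tolist())
print(r.get_state())
E
```

```text
top [[-0.019, -0.998, 0.061, 0.453], [-1.0, 0.019, 0.002, -0.011], [-0.003, -0.061, -0.998, 1.575], [0.0, 0.0, 0.0, 1.0]] [[406.1, 0.0, 323.9], [0.0, 406.1, 205.1], [0.0, 0.0, 1.0]]
side [[-0.995, -0.061, 0.08, 0.446], [-0.099, 0.735, -0.67, 0.701], [-0.018, -0.675, -0.738, 0.912], [0.0, 0.0, 0.0, 1.0]] [[398.1, 0.0, 318.3], [0.0, 398.1, 189.5], [0.0, 0.0, 1.0]]
{'clock': 0.1, 'q': array([-1.18721562,  0.68986443, -0.19449546,  1.56622101,  0.15729215,
        0.9025051 , -0.21508789]), 'qd': array([ 0.00124291, -0.00208515, -0.00189136, -0.00273484,  0.0008807 ,
       -0.00202689, -0.00057495]), 'joint_torque': array([-2.20241753e-03, -5.28501356e+01, -1.27141569e+00, -1.53835022e+01,
       -5.26582729e-02,  1.90481609e-03,  4.84071211e-05]), 'tool_pos': array([0.2140434 , 0.58661217, 0.23801695]), 'eef_rot': array([ 1.73969480e-01,  9.84750716e-01, -8.01469320e-04, -7.51809527e-05]), 'contact_force': array([ 0.59690656, -0.16342532, -0.03042142]), 'moment': array([-0.02489176,  0.0059048 , -0.00393985]), 'finger_force': 0.0, 'opening': 1.0016216892712655}
```

View pics/top1.png

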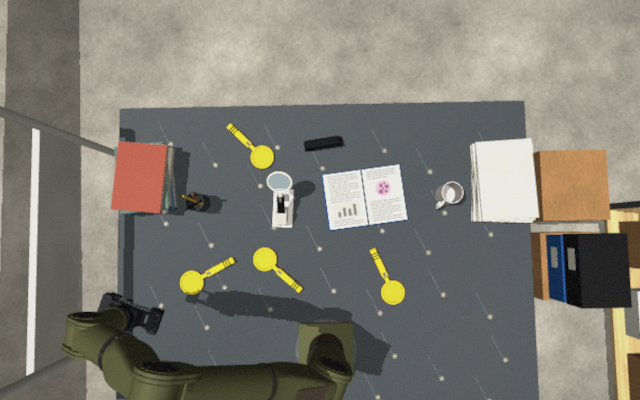

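View pics/side1.png

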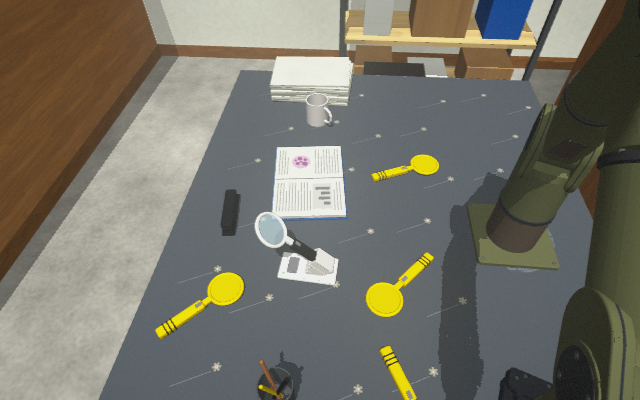

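The top view shows the lens at about (279,181), the cradle at (283,215), the round picture at (383,187), the stapler at (323,143), the pen pot at (195,201) and the mug at (450,193). Next I measure these positions.

```bash
cat > m.py <<'E'
from h import *
for n in('top','side'):
    s=dict(np.load(n+'1.png.npz'));P=pts(s);h=cv2.cvtColor(s['frame'],cv2.COLOR_RGB2HSV);Z=P[...,2];v,u=np.mgrid[:400,:640]
    def box(a,b,c,d): return (u>a)&(u<c)&(v>b)&(v<d)
    # picture
    m=(h[...,0]>135)&(h[...,0]<175)&(h[...,1]>40)&(box(340,160,410,235) if n=='top' else box(270,140,350,200))
    print(n,'picture',m.sum(),((P[m].min(0)+P[m].max(0))/2).round(4),np.ptp(P[m],0).round(3))
    w=(h[...,1]<40)&(h[...,2]>150)
    B=box(260,165,300,235) if n=='top' else box(240,200,345,290)
    m=w&B&(Z<.018)&(Z>.006)
    mm=m.astype(np.uint8); k,l,st,_=cv2.connectedComponentsWithStats(mm); i=1+st[1:,4].argmax(); q=P[l==i]
    rc=cv2.minAreaRect((q[:,:2]*1000).astype(np.float32)); print('base',len(q),rc,q[:,2].mean())
    m=B&(Z>.085)&(Z<.25); q=P[m]; print('upper',len(q),q.min(0).round(3),q.max(0).round(3))
    # dark handle
    m=B&(h[...,2]<70)&(Z>.04)&(Z<.14); q=P[m]; c=q.mean(0);d=np.linalg.svd(q-c)[2][0]; print('handle',len(q),c.round(4),d.round(3),q.min(0).round(3),q.max(0).round(3))
    m=B&w&(Z>.1); q=P[m]; c=q.mean(0); print('rim',len(q),((q.min(0)+q.max(0))/2).round(4),np.ptp(q,0).round(3))
    k=B&(Z>.02)&w&(Z<.1);q=P[k];print('sleeve',len(q),q.min(0).round(3),q.max(0).round(3))
    for nm,b in (('stapler',(295,130,350,156)),('pot',(180,185,215,215)),('mug',(430,175,470,215))):
        if n=='top':
            k=box(*b)&(Z>.03)&(Z<.3);q=P[k];print(nm,q.min(0).round(3),q.max(0).round(3))
E
python3 m.py
```

```text
top picture 113 [ 0.5446 -0.1358  0.7924] [0.184 0.25  1.565]
base 339 ((536.6052856445312, 153.72024536132812), (77.4964599609375, 147.1156768798828), 88.77802276611328) 0.012090796670095771
upper 545 [0.528 0.105 0.085] [0.655 0.194 0.198]
handle 81 [0.5442 0.1494 0.0935] [-0.712  0.086 -0.697] [0.522 0.139 0.054] [0.575 0.162 0.122]
rim 454 [0.5539 0.0909 0.8407] [0.203 0.203 1.468]
sleeve 163 [0.478 0.133 0.02 ] [0.598 0.183 0.085]
stapler [ 0.762 -0.07   0.03 ] [0.811 0.063 0.059]
pot [0.531 0.434 0.03 ] [0.601 0.506 0.172]
mug [ 0.526 -0.517  0.03 ] [ 0.62  -0.425  0.098]
side picture 79 [ 0.6129 -0.2327  0.0188] [0.045 0.04  0.01 ]
base 932 ((543.6531982421875, 158.93162536621094), (78.45184326171875, 149.95005798339844), 87.0374526977539) 0.01354313316958667
upper 1183 [0.534 0.107 0.086] [0.66  0.198 0.193]
handle 112 [0.5498 0.1655 0.0932] [-0.761 -0.063 -0.646] [0.524 0.151 0.067] [0.582 0.171 0.119]
rim 949 [0.5531 0.4038 0.513 ] [0.214 0.594 0.797]
sleeve 624 [ 0.465 -0.066  0.02 ] [0.669 0.183 0.081]
```

Run:
```python
import cv2
a=cv2.imread('pics/top1.png')[160:240,255:315];b=cv2.imread('pics/side1.png')[200:290,245:350]
cv2.imwrite('pics/c1.png',cv2.hconcat([cv2.resize(a,(390,520),interpolation=2),cv2.copyMakeBorder(cv2.resize(b,(400,343),interpolation=2),0,177,0,0,0)]))
```

```text
(no output)
```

View pics/c1.png

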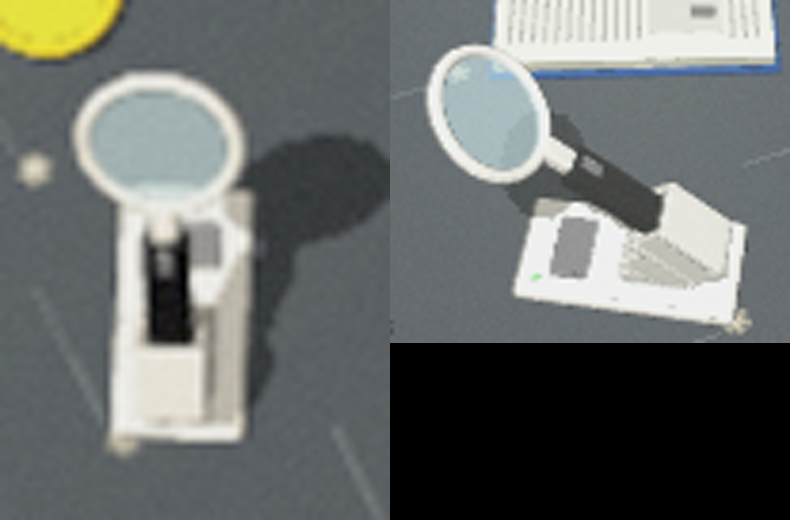

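```bash
cat >> h.py <<'E'
def ray(s,uv,z0,fish=False):
    K=s['intrinsics'];x=np.array([(uv[0]-K[0,2])/K[0,0],(uv[1]-K[1,2])/K[1,1]]);d=np.r_[x,1]
    if fish:
        t=np.hypot(*x);d=np.r_[x/t*np.sin(t),np.cos(t)]
    T=np.linalg.inv(s['world_to_cam']);d=T[:3,:3]@d;o=T[:3,3];return o+d*(z0-o[2])/d[2]
def go(p,Rt):
    st=r.get_state();R0=R.from_quat(st['eef_rot'])
    print('shift',(R0.inv().apply(np.array(p)-st['tool_pos'])*1000).round(1),'turn',np.degrees((R0.inv()*Rt).as_rotvec()).round(1),'at',st['tool_pos'].round(4),R0.as_matrix().round(3).tolist(),st['clock'])
def tool(yaw,pitch): # handle/lens direction yaw, forward pitch deg; tool x = -lean dir
    b=R.from_matrix(np.array([[-1,0,0],[0,1,0],[0,0,-1.]]))
    return R.from_euler('z',yaw,degrees=True)*b*R.from_euler('y',-pitch,degrees=True)
E
python3 - <<'E'
from h import *
for n,b in(('top',(365,170,405,205)),('side',(275,145,335,180))):
    s=dict(np.load(n+'1.png.npz'));h=cv2.cvtColor(s['frame'],cv2.COLOR_RGB2HSV);v,u=np.mgrid[:400,:640]
    m=(h[...,0]>135)&(h[...,0]<175)&(h[...,1]>40)&(u>b[0])&(u<b[2])&(v>b[1])&(v<b[3])
    vv,uu=np.nonzero(m);q=np.array([ray(s,(x,y),.016) for x,y in zip(uu,vv)]);(c,rad)=cv2.minEnclosingCircle((q[:,:2]*1000).astype(np.float32));print(n,m.sum(),c,rad,q.mean(0))
print(tool(0,45).as_matrix().round(3))
go([.45,.155,.27],tool(0,45))
E
```

```text
top 113 (611.2474365234375, -236.54327392578125) 25.824445724487305 [ 0.61152865 -0.23710191  0.016     ]
side 79 (612.4088134765625, -232.02093505859375) 23.950481414794922 [ 0.61168385 -0.23439927  0.016     ]
[[-0.707  0.     0.707]
 [ 0.     1.     0.   ]
 [-0.707  0.    -0.707]]
shift [-369.6 -324.7  -31.4] turn [ -8.  -44.5 -19. ] at [0.214  0.5866 0.238 ] [[-0.939, 0.343, -0.0], [0.343, 0.939, -0.002], [-0.0, -0.002, -1.0]] 0.1
```

Emit:
move_arm:
  motion:
    - [-40,-40,-5,-1,-4,-2,0]
    - [-80,-80,-10,-2,-9,-4,0]
    - [-120,-115,-15,-2,-14,-6,0]
    - [-160,-150,-20,-3,-19,-8,0]
    - [-200,-180,-20,-4,-23,-10,0]

```text
clock: 0.72
tool_pos: [0.3407, 0.3482, 0.259]
eef_rot: [0.084, 0.976, -0.0, 0.203]
contact_force: [1.2, 0.4, -0.2]
opening: 1.001
finger_force: 0.0
```

```bash
python3 -c "
from h import *
go([.45,.155,.27],tool(0,45))"
```

```text
shift [-134.7 -172.2   39.8] turn [ -3.7 -21.5  -8.9] at [0.3407 0.3482 0.259 ] [[-0.904, 0.163, 0.396], [0.163, 0.986, -0.034], [-0.396, 0.034, -0.918]] 0.725
```

Emit:
move_arm:
  motion:
    - [-30,-35,8,-1,-4,-2,0]
    - [-60,-70,16,-1,-9,-4,0]
    - [-90,-105,24,-2,-13,-5,0]
    - [-115,-140,32,-3,-17,-7,0]
    - [-135,-172,40,-4,-22,-9,0]

```text
clock: 1.35
tool_pos: [0.4186, 0.2119, 0.247]
eef_rot: [0.021, 0.946, -0.059, 0.318]
contact_force: [-0.1, 0.2, -0.5]
opening: 1.005
finger_force: 0.0
```

```bash
python3 -c "
from h import *
go([.45,.155,.27],tool(0,45))
s=snap('wrist','w1.png');print(np.linalg.inv(s['world_to_cam']).round(3).tolist(),s['intrinsics'].tolist())"
```

```text
shift [-39.1 -56.3   7.8] turn [-7.2 -7.8  0.3] at [0.4186 0.2119 0.247 ] [[-0.796, 0.078, 0.6], [0.003, 0.992, -0.125], [-0.605, -0.098, -0.79]] 1.35
[[0.078, 0.595, 0.8, 0.273], [0.992, 0.032, -0.121, 0.231], [-0.098, 0.803, -0.588, 0.319], [0.0, 0.0, 0.0, 1.0]] [[309.70691628693146, 0.0, 320.61700189888313], [0.0, 309.70691628693146, 199.2077844703917], [0.0, 0.0, 1.0]]
```

View pics/w1.png

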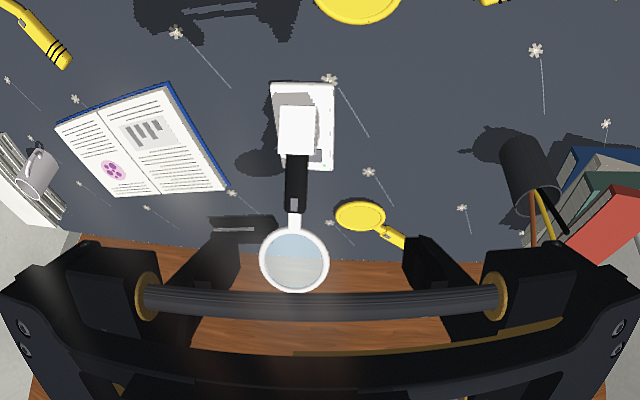

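The wrist view shows the lens at (294,261), the handle running up from (297,155) to (294,220), and the cradle base around (302,125). All of it lies between the open fingers.

Run:
```python
from h import *
s=dict(np.load('w1.png.npz'));f=s['frame'];h=cv2.cvtColor(f,cv2.COLOR_RGB2HSV);v,u=np.mgrid[:400,:640]
B=(u>255)&(u<340)&(v>75)&(v<300)
w=((h[...,1]<45)&(h[...,2]>140)&B)
# rim: outer contour below neck
m=((w|((h[...,0]>85)&(h[...,0]<105)&(h[...,2]>120)&B))&(v>231)).astype(np.uint8)
c=max(cv2.findContours(m,0,1)[0],key=cv2.contourArea);e=cv2.fitEllipse(c);print(e,'lens',ray(s,e[0],.160,1).round(4))
k=(h[...,2]<60)&B&(v>160)&(v<206)&(u>275)&(u<318)
for a in(162,180,200):
    row=np.nonzero(k[a])[0];print(a,row.min(),row.max(),[ray(s,((row.min()+row.max())/2,a),z,1).round(4).tolist() for z in(.08,.10,.12)])
for p in((272,82),(334,84),(333,170)): print(p,ray(s,p,.012,1).round(4))
```

```text
((293.6958312988281, 260.82861328125), (61.958251953125, 71.92430114746094), 102.56034088134766) lens [0.6213 0.1539 0.16  ]
162 276 306 [[0.5279, 0.1529, 0.08], [0.5065, 0.1595, 0.1], [0.4852, 0.166, 0.12]]
180 285 306 [[0.5601, 0.1536, 0.08], [0.5361, 0.1601, 0.1], [0.512, 0.1666, 0.12]]
200 285 305 [[0.602, 0.1469, 0.08], [0.5744, 0.1539, 0.1], [0.5469, 0.161, 0.12]]
(272, 82) [0.4614 0.1282 0.012 ]
(334, 84) [0.4667 0.2009 0.012 ]
(333, 170) [0.6164 0.1922 0.012 ]
```

```bash
python3 -c "
from h import *
T=tool(-3.3,45);g=np.array([.5565,.158,.0946]);z=T.apply([0,0,1]);print(z)
go(g+z*(.019-.1),T)"
```

```text
[ 0.70593427 -0.04070391 -0.70710678]
shift [-13.1 -37.7 128.3] turn [-4.8 -8.3  3.2] at [0.4155 0.2142 0.2425] [[-0.803, 0.07, 0.592], [-0.003, 0.993, -0.121], [-0.596, -0.099, -0.797]] 1.4
```

Emit:
move_arm:
  motion:
    - [-3,-8,25,-1,-2,1,0]
    - [-6,-16,50,-2,-4,2,0]
    - [-9,-24,75,-3,-6,2,0]
    - [-13,-38,105,-5,-8,3,0]
    - [-13,-38,128,-5,-8,3,0]

```text
clock: 2.02
tool_pos: [0.4904, 0.1784, 0.1581]
eef_rot: [0.008, 0.928, -0.021, 0.373]
contact_force: [-0.9, 0.1, -1.9]
opening: 0.999
finger_force: 0.0
```

```bash
python3 -c "
from h import *
T=tool(-3.3,45);g=np.array([.5565,.158,.0946]);z=T.apply([0,0,1])
s=snap('side','s2.png')
go(g+z*(.019-.1),T);print(r.get_state()['q'],r.get_state()['qd'])"
```

```text
shift [-4.9 -7.4  6.5] turn [-0.9 -1.6  1.7] at [0.4917 0.1691 0.153 ] [[-0.727, 0.047, 0.685], [0.013, 0.998, -0.056], [-0.686, -0.032, -0.727]] 2.075
[-0.28781578  0.93867424 -0.82691843  2.55691495  2.0364619   1.38248041
 -1.30281242] [-0.21349377 -0.12496691  0.3916117   0.05184044 -0.03909007 -0.35120196
 -0.14106261]
```

Emit:
move_arm:
  motion:
    - [-3,-5,7,-1,-2,2,0]
    - [-5,-7,7,-1,-2,2,0]
    - [-5,-7,20,-1,-2,2,0]
    - [-5,-7,35,-1,-2,2,0]
    - [-5,-7,45,-1,-2,2,0]

```text
clock: 2.7
tool_pos: [0.5242, 0.1677, 0.1282]
eef_rot: [0.019, 0.921, -0.009, 0.389]
contact_force: [0.2, -0.2, -0.7]
opening: 1.001
finger_force: 0.0
```

```bash
python3 -c "
from h import *
T=tool(-3.3,45);g=np.array([.5565,.158,.0946]);z=T.apply([0,0,1])
s=snap('wrist','w3.png')
go(g+z*.019,T);print(r.get_state()['q'],r.get_state()['qd'])"
```

```text
shift [ 1.6 -7.8 65.3] turn [0.5 0.8 0.6] at [0.5247 0.1671 0.1279] [[-0.697, 0.044, 0.716], [0.03, 0.999, -0.033], [-0.716, -0.002, -0.698]] 2.75
[-0.04311386  1.23428046 -1.24339217  2.51248587  2.04468377  1.79708414
 -1.03829761] [-0.00262861 -0.01548751 -0.04091828  0.0292229  -0.05000769  0.02423977
 -0.03666928]
```

View pics/w3.png

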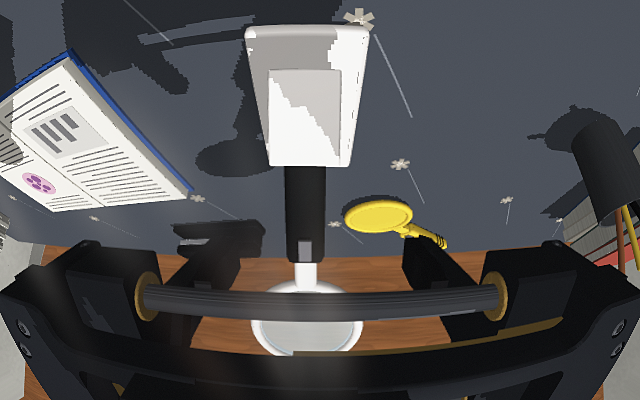

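The handle is at u≈304 and the fingers straddle it, centred near u≈320. That fits the computed 8 mm sideways correction, so I go on with it.

Emit:
move_arm:
  motion:
    - [1,-5,5,0,1,1,0]
    - [2,-8,15,0,1,1,0]
    - [2,-8,30,0,1,1,0]
    - [2,-8,45,0,1,1,0]
    - [2,-8,55,0,1,1,0]

```text
clock: 3.38
tool_pos: [0.5626, 0.157, 0.0891]
eef_rot: [0.029, 0.924, -0.004, 0.381]
contact_force: [-0.4, -0.3, 0.6]
opening: 0.998
finger_force: 0.0
```

```bash
python3 -c "
from h import *
T=tool(-3.3,45);g=np.array([.5565,.158,.0946]);z=T.apply([0,0,1])
go(g+z*.019,T);print(r.get_state()['q'],r.get_state()['qd'])"
```

```text
shift [ 0.5  0.6 10.8] turn [ 0.6 -0.2 -0.6] at [0.5626 0.157  0.0891] [[-0.708, 0.058, 0.704], [0.051, 0.998, -0.03], [-0.705, 0.015, -0.71]] 3.375
[ 0.05173126  1.30602452 -1.18845328  2.41549368  2.19159545  1.72196393
 -0.91140111] [ 0.08036056  0.0937181   0.09065644 -0.15308695  0.19322634 -0.1022223
  0.16592369]
```

Go the last 10 mm, then close.

Emit:
move_arm:
  motion:
    - [0,1,10,0,0,0,0]
    - [0,1,10,0,0,0,0.3]
    - [0,1,10,0,0,0,1]
    - [0,1,10,0,0,0,1]
    - [0,1,10,0,0,0,1]
  newtons: 30

```text
clock: 4.0
tool_pos: [0.5691, 0.1585, 0.0829]
eef_rot: [0.029, 0.924, -0.004, 0.381]
contact_force: [0.1, 0.6, 0.6]
opening: 0.568
finger_force: 0.0
```

Emit:
move_arm:
  motion:
    - [0,0,0,0,0,0,1]
    - [0,0,0,0,0,0,1]
    - [0,0,0,0,0,0,1]
    - [0,0,0,0,0,0,1]
    - [0,0,0,0,0,0,1]

```text
clock: 4.62
tool_pos: [0.5693, 0.1578, 0.0828]
eef_rot: [0.029, 0.924, -0.004, 0.381]
contact_force: [0.5, -3.2, 1.9]
opening: 0.29
finger_force: 29.7
```

```bash
python3 -c "
from h import *
s=snap('wrist','w4.png')
st=r.get_state();print(st)"
```

```text
{'clock': 4.675, 'q': array([ 0.05877098,  1.31739599, -1.17764453,  2.3953939 ,  2.21282676,
        1.71050454, -0.89224123]), 'qd': array([-0.0002987 ,  0.00268381,  0.00190928, -0.00188755, -0.00209584,
        0.00077333,  0.00027352]), 'joint_torque': array([ -1.41755059, -46.28970981, -12.08052814,   0.93830958,
         2.03465559,   1.22189172,  -0.04959905]), 'tool_pos': array([0.5693406, 0.1578078, 0.0827754]), 'eef_rot': array([ 0.02931567,  0.92393946, -0.00434306,  0.38138905]), 'contact_force': array([ 1.0250499 , -2.36494287,  1.82203637]), 'moment': array([-0.34667282,  0.47998981, -0.29429848]), 'finger_force': 29.738457910716534, 'opening': 0.29465790966574873}
```

View pics/w4.png

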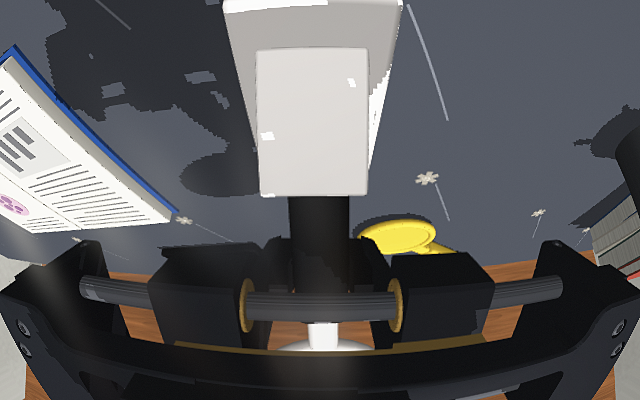

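The handle is pinched (26 mm opening, 30 N). Now I draw it out along tool −x.

Emit:
move_arm:
  motion:
    - [-6,0,0,0,0,0,1]
    - [-14,0,0,0,0,0,1]
    - [-24,0,0,0,0,0,1]
    - [-34,0,0,0,0,0,1]
    - [-44,0,0,0,0,0,1]

```text
clock: 5.3
tool_pos: [0.6012, 0.1564, 0.1147]
eef_rot: [0.029, 0.924, -0.003, 0.382]
contact_force: [0.9, 0.2, -2.0]
opening: 0.291
finger_force: 29.7
```

Emit:
move_arm:
  motion:
    - [-12,0,0,0,0,0,1]
    - [-25,0,0,0,0,0,1]
    - [-40,0,0,0,0,0,1]
    - [-55,0,0,0,0,0,1]
    - [-70,0,0,0,0,0,1]

```text
clock: 5.92
tool_pos: [0.6506, 0.1523, 0.1639]
eef_rot: [0.029, 0.924, -0.004, 0.381]
contact_force: [-0.0, -0.1, -2.0]
opening: 0.29
finger_force: 29.7
```

```bash
python3 -c "
from h import *
st=r.get_state();print(st['q'],st['finger_force'],st['opening'])
go([.56,.05,.25],tool(-3.3,20))
go([.56,.05,.25],tool(-3.3,0))"
```

```text
[ 0.19798843  1.1425472  -1.25134052  2.17962722  2.10617489  1.43811567
 -0.59309717] 29.706168808043003 0.28956590620125644
shift [  -1.8 -106.  -121.9] turn [ 0.8 24.8 -0.4] at [0.6506 0.1523 0.1639] [[-0.707, 0.057, 0.705], [0.051, 0.998, -0.029], [-0.705, 0.015, -0.709]] 5.925
shift [  -1.8 -106.  -121.9] turn [ 0.8 44.8 -0.3] at [0.6506 0.1523 0.1639] [[-0.707, 0.057, 0.705], [0.051, 0.998, -0.029], [-0.705, 0.015, -0.709]] 5.925
```

Emit:
move_arm:
  motion:
    - [0,-10,-20,0,0,0,1]
    - [0,-25,-45,0,5,0,1]
    - [0,-45,-70,0,11,0,1]
    - [-2,-75,-100,0,18,0,1]
    - [-2,-106,-122,1,25,0,1]

```text
clock: 6.55
tool_pos: [0.5588, 0.0493, 0.2514]
eef_rot: [0.032, 0.985, -0.005, 0.171]
contact_force: [-0.5, -0.8, -2.9]
opening: 0.291
finger_force: 29.7
```

```bash
python3 -c "
from h import *
st=r.get_state();print(st['q'],st['finger_force'],st['opening'])
go([.53,-.1,.24],tool(-3.3,0))"
```

```text
[ 0.54116166  0.8457834  -1.40340775  2.04411835  1.32448772  1.10095929
  0.04013261] 29.709889255464077 0.29080265212967715
shift [  21.8 -150.9    4.1] turn [-0.  19.7 -0.4] at [0.5588 0.0493 0.2514] [[-0.939, 0.065, 0.337], [0.061, 0.998, -0.021], [-0.338, 0.001, -0.941]] 6.55
```

Emit:
move_arm:
  motion:
    - [4,-25,1,0,4,0,1]
    - [9,-55,2,0,8,0,1]
    - [13,-85,3,0,12,0,1]
    - [18,-118,4,0,16,0,1]
    - [22,-151,4,0,20,0,1]

```text
clock: 7.18
tool_pos: [0.5302, -0.1008, 0.2387]
eef_rot: [0.033, 0.999, 0.0, -0.002]
contact_force: [-0.4, -0.8, -1.8]
opening: 0.291
finger_force: 29.7
```

```bash
python3 -c "
from h import *
st=r.get_state();print(st['q'],st['finger_force'],st['opening'])
go([.52,-.23,.2],tool(-3.3,0))"
```

```text
[ 0.79310724  0.94281762 -1.39650163  1.79239633  0.96989106  1.30363212
  0.64701086] 29.70718676224351 0.2910348144408747
shift [   1.5 -129.6   38.6] turn [ 0.  -0.2 -0.5] at [ 0.5302 -0.1008  0.2387] [[-0.998, 0.065, -0.004], [0.065, 0.998, 0.001], [0.004, 0.0, -1.0]] 7.175
```

Emit:
move_arm:
  motion:
    - [1,-25,8,0,0,0,1]
    - [1,-50,16,0,0,0,1]
    - [2,-78,24,0,0,0,1]
    - [2,-105,32,0,0,0,1]
    - [2,-130,39,0,0,0,1]

```text
clock: 7.8
tool_pos: [0.5195, -0.2304, 0.1992]
eef_rot: [0.033, 0.999, -0.0, -0.001]
contact_force: [0.0, -0.1, -1.3]
opening: 0.293
finger_force: 29.7
```

Emit:
move_arm:
  motion:
    - [0,0,20,0,0,0,1]
    - [0,0,40,0,0,0,1]
    - [0,0,60,0,0,0,1]
    - [0,0,80,0,0,0,1]
    - [0,0,85,0,0,0,1]

```text
clock: 8.43
tool_pos: [0.5183, -0.2282, 0.1122]
eef_rot: [0.033, 0.999, 0.001, -0.003]
contact_force: [-1.4, -0.4, -1.5]
opening: 0.29
finger_force: 29.7
```

Run:
```python
from h import *
s=snap('top','t5.png');snap('side','s5.png')
st=r.get_state();print(st['q'],st['tool_pos'],st['finger_force'],st['opening'])
P=pts(s)
a=s['frame'][130:250,300:460];b=cv2.imread('pics/s5.png')[110:230,240:400]
cv2.imwrite('pics/c5.png',np.hstack([cv2.resize(x,(400,300),interpolation=2) for x in(a[:,:,::-1],b)]))
for n in('top','side'):
    q=dict(np.load(n[0]+'5.png.npz'));P=pts(q);f=q['frame'].astype(int)
    m=(P[...,2]>.09)&(P[...,2]<.16)&(P[...,0]>.55)&(P[...,0]<.7)&(abs(P[...,1]+.235)<.08)&(f.min(2)>110);w=P[m]
    print(n,len(w),np.percentile(w,1,axis=0).round(3),np.percentile(w,99,axis=0).round(3));c=w.mean(0);print(c,np.linalg.svd(w-c,full_matrices=False)[2][2])
```

```text
[ 0.95952927  1.13796786 -1.2865947   1.81610537  1.18985467  1.21666717
  0.78153657] [ 0.51896466 -0.22836774  0.11345499] 29.705357048660517 0.29305558338762727
top 502 [ 0.562 -0.278  0.12 ] [ 0.652 -0.192  0.136]
[ 0.60839351 -0.23412047  0.12800122] [-0.03457463  0.00149739 -0.999401  ]
side 467 [ 0.572 -0.271  0.124] [ 0.653 -0.187  0.134]
[ 0.61195875 -0.22803011  0.12909851] [0.03957793 0.01252081 0.99913804]
```

View pics/c5.png

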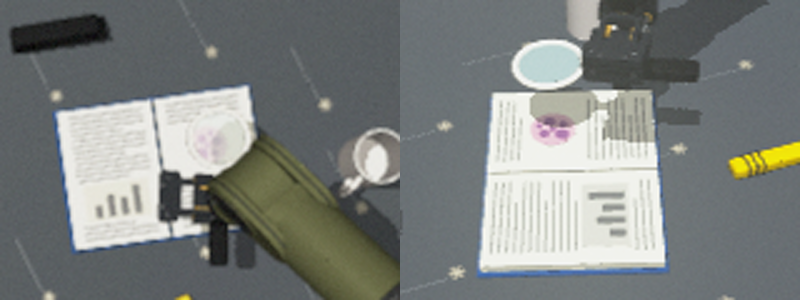

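The lens is level within 0.04 rad, about 109 mm above the page, and about 5 mm from the picture's centre in plan. I let it settle and hand in.

Emit:
move_arm:
  motion:
    - [-3,0,5,0,0,0,1]
    - [-3,0,5,0,0,0,1]
    - [-3,0,5,0,0,0,1]
    - [-3,0,5,0,0,0,1]
    - [-3,0,5,0,0,0,1]

```text
clock: 9.15
tool_pos: [0.5221, -0.229, 0.1092]
eef_rot: [0.033, 0.999, 0.0, -0.002]
contact_force: [-0.3, -0.1, -2.2]
opening: 0.295
finger_force: 29.7
```

```bash
python3 -c "
from h import *
st=r.get_state();print(st['tool_pos'],st['finger_force'],abs(st['qd']).max());print(finish_job())"
```

```text
[ 0.52208112 -0.2289766   0.1091917 ] 29.7054073959589 0.0019683885819221543
the job is handed in; nothing more can be done
None
```

The magnifier is out of the cradle and the job is handed in at about 9 s, with the gripper holding it level about 10 cm above the page, within about 5 mm of the picture's centre by my camera measurements; the hand-in gave no verdict.

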